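# Pack a sight glass into its kit case

### The job

Pack the spare sight glass: lift the steel-rimmed glass disc off the grey mat, lay it flat on the bare black face of the pocket plate in the open blue case, and slide it along the plate by feel until it drops fully home and lies flat in the round yellow-floored pocket, never pressing it hard against the plate nor forcing it sideways once it has caught. Then shut the case's clear lid. Leave the other things on the bench where they are.

Things in the scene. Friction and masses are not known exactly. Their poses are not given: they have to be found in the camera images.
- disc: Sight glass: flat round disc, steel ring with a green glass window, 50 mm diameter, 10 mm thick, about 100 g, both rims bevelled 1.5 mm. Origin: centre of its underside, z up. Starts flat on a fixed grey mat, 110 x 110 x 3 mm. Brittle: pressed or knocked against the case or the plate in it with over 30 N, in any direction, it is spoilt.
- case: Blue plastic case fixed to the bench, 150 (x, depth) x 290 (y, length) x 36 mm high, walls 4 mm. Origin: centre of its underside; x points to the hinge side, y along the length, z up. In it a black pocket plate, 140 x 236 mm, flat face 28 mm above the origin (8 mm below the rim), held by friction; it does not yield to this job's forces. Three bolts half sunk along x = +50 mm stand 7 mm proud.
- pocket_span (a point): Fixed point of the case at its x -10, y +38, z 28 mm (plate face), axes as the case: middle of where the pocket can be. The pocket: round, 52 mm diameter, 3 mm deep, sharp-edged, yellow floor. Its centre lies up to 20 mm either way along the case's y from this point (the plate was pushed in by hand, not measured). Seated, the disc's underside is 3 mm below the face, its top 7 mm above.
- bare_face (a point): Fixed point of the case at its x -10, y -50, z 28 mm, on the plate's bare face, axes as the case: a good place to lay the disc down. From here the face is flat and bare all along the case's y to the pocket. A disc that is not seated stands 2 mm above the case's rim.
- lid (a joint): Angle of the clear lid with blue border: 0 shut, grows as it opens, starts at 1.5 to 1.75 rad (upright at the far side), stop at 1.8. Hinge line: case x = +75, z = 36 mm, along y. Lid 150 mm deep, 290 long, 5 thick. The stiff hinge holds it at any angle; about 2 N at the free edge moves it. It can be pushed over from behind and pressed down from above.
- lid_tab (a point): Point on the lid's blue thumb tab (50 mm wide, reaching 13 mm past the lid's free edge at mid length), 162 mm from the hinge line. Its frame turns with the lid; with the lid shut its axes are those of the case.
- carton: White stock carton, 85 x 125 x 55 mm, origin under its centre. Bystander.
- green_bin: Small green open bin, 100 x 150 x 70 mm, origin under its centre. Bystander.
- scanner: Grey hand-held bar-code reader lying on its side, about 115 x 140 mm, 34 mm high, origin under its head. Bystander.
Things that resemble listed ones, but are neither listed nor needed, are in the scene too. Of the things like the disc, leave any that is brown or red; of the rest the larger one is meant.

How it is judged:
On the way, in this order (a step that is already met when the one before it is completed fails the run):
1. the disc lies flat on the bare face of the pocket plate, beside the pocket (x of disc in the frame of case between -0.065 and 0.065 m and y of disc in the frame of case between -0.12 and 0.12 m and z of disc in the frame of case between 0.027 and 0.0292 m and angle between disc's own z axis and vertical below 0.05 rad and contact force between disc and case above 0.1 N), for 0.2 s.
2. the disc has dropped home and lies flat in the pocket (x of disc in the frame of case between -0.016 and -0.004 m and y of disc in the frame of case between 0.012 and 0.064 m and z of disc in the frame of case between 0.0238 and 0.0258 m and angle between disc's own z axis and vertical below 0.025 rad), for 0.3 s.
3. the lid is shut (all of step 2 and value of joint lid below 0.04 rad), for 0.2 s.
At the end, for the whole second after the job is handed in: The disc rests flat (within 0.025 rad) in the pocket, its underside 23.8 to 25.8 mm above the case's origin; the lid is shut (below 0.04 rad, about 6 mm at its free edge); the carton, green bin and scanner are within 20 mm of where they were (all of step 3 and linear speed of disc below 0.02 m/s and distance of each of carton, green_bin, scanner from where it was at the start of the episode below 0.02 m); the robot touches nothing.
It fails at once if the disc is pressed or knocked against the case with more than 30 N (contact force between disc and case above 30 N).
It fails at once if a bystander is pushed more than 20 mm (distance of any of carton, green_bin, scanner from where it was at the start of the episode above 0.02 m).
It also fails if it takes over 72 s, if anything falls off the work surface, if the arm or the gripper's body presses on something with over 40 N, if the wrist force passes 120 N, or if a joint passes its speed limit or range.

### The arm

A 7-joint arm with a two-finger parallel gripper is mounted at the origin on the work surface. World frame = base frame: x ahead of the robot, y to its left, z up, the work surface at z = 0. Lengths are in m, angles in rad, forces in N, time in s.
With the tool pointing down it reaches from about 0.4 to 0.85 m from the base axis. Payload 10.4 kg.
Tool frame: the origin (TCP) lies at the very end of the fingers, on their centre line; the grasp point (between the pads) lies 19 mm behind it; z points along the fingers, y is the line along which they close (so a half turn about z gives the same grasp; the last joint's range is limited). The gripper opens to 87 mm and grips with 3 to 60 N. Pads are 19 mm wide; open, the fingers measure 117 mm over their backs; the gripper's body (75 mm by 190 mm) begins 51 mm behind the grasp point.
Start: joints at [1.31, 0.332, -0.065, 1.46, 0.022, 1.35, -0.088], TCP at [0.147, -0.607, 0.191] pointing down, gripper open.
Joint ranges: [-2.6, 2.6], [-0.5, 2.12], [-1.47, 1.34], [0.16, 2.42], [-1.27, 4.41], [0.06, 2.06], [-2.6, 2.6]. Speed limits (rad/s): [2.22, 2.22, 2.79, 2.79, 3.14, 3.14, 3.14].

### API

Orientations are given as a unit quaternion [x, y, z, w].
In Python, from bench import * gives the robot as it stands.
- The arm moves only by the tool step_arm, never from a script. Its arguments are lists of equal length, an entry for each row: "delta_pos": the shift along the world's x, y, z in units of 25 mm (1.0 is 25 mm), a list of three; "turn": the turn about the world's z in units of 0.12 rad (1.0 is 0.12 rad). In form: {"delta_pos": [[tx, ty, tz], ...], "turn": [turn, ...]}. A call has 1 to 12 rows; each row shifts and turns the commanded pose from where the row before left it; what a row does not reach is not made up. A row lasts 1/10 s, in which the tool goes at most 50 mm and 8.59 degrees, less where a joint would pass 70% of its speed; a pose out of reach is approached as far as the arm can. A call with a number of a shift or a turn outside -1 to 1 is refused whole. A call with a gripper value outside its range is refused whole. "grip" is the closure, from 0 (fully open) to 1 (shut), set as the call begins (left out, the last holds). The fingers move at their own pace and stop on an object; "newtons" is the grip in N (left out, the last holds). Time passes only in rows, so rows that do not move let the fingers close. It gives the time, the measured TCP pose, the force, the opening and the grip force at its end, in the units of the state.
- read_state(): the state, without advancing time (a new reading comes with each control period).
- camera(name): name is "side" or "top"; returns a dict with "image" (420x560x3 uint8, red, green, blue), "z_map" (420x560 float32, m along the optical axis (not along the pixel's ray), 0 where there is no reading), "mtx" (3x3 intrinsics, pixels), "view" (4x4, takes a point from world to camera coordinates). Camera axes: x right, y up, looking along -z (the intrinsics and any distortion apply to the point x, -y, -z); pixel columns grow to the right and rows downward; lengths in m; the calibration is good to about 2 mm. A picture is of the moment at which its call begins.
- close_job(): hands the job in; it is judged then, once.
The state is a dict: "time": time; "joint_positions": joint angles; "joint_vel": joint speeds; "joint_torque": joint torques, N m; "ee_pos": TCP position; "eef_rot": TCP orientation; "ft_force": force on the tool from outside, world axes, zero at the start; "torque": the same for the moment, N m; "width": finger opening in m; "grip_force": force on a finger pad.
Only numpy, scipy, OpenCV 4.12 (cv2) and the standard library are available. Lean on these libraries where they do the work, as an engineer would, in place of code of your own. Each camera call takes 0.05 s, during which the arm holds its last target. There are 200 camera calls.

## Working session

There is one attempt and no reset: what is moved stays moved. The work goes in short steps, Python scripts to look and compute and a tool call to move; the robot and the scene stay as the last step left them, time stands still between calls to the robot, and variables do not carry over. Pictures are saved under pics/ and viewed, at most 10 in all, crops included, and the job is handed in when it is done.

Besides the shell and the picture viewer there is one more tool, called after "Call:" in YAML: its name, and indented under it one key for each argument. step_arm: Moves the arm, as the interface text tells. Shifts and turns lie within -1 to 1; 1 stands for 25 mm of shift or 0.12 rad of turn. Its arguments: {"type":"object","properties":{"delta_pos":{"type":"array"},"turn":{"type":"array"},"grip":{"type":"number"},"newtons":{"type":"number"}},"required":["delta_pos","turn"]}

```bash
ls; mkdir -p pics; cat > h.py <<'E'
from bench import *
import numpy as np, cv2
def grab(n):
    c=camera(n); return c
def ray(c,u,v):
    K=c["mtx"]; V=np.array(c["view"]); R=V[:3,:3]; t=V[:3,3]
    d=np.linalg.inv(K)@np.array([u,v,1.0]); d=np.array([d[0],-d[1],-d[2]])
    return -R.T@t, R.T@d
def onz(c,u,v,z):
    o,d=ray(c,u,v); return o+d*(z-o[2])/d[2]
def cloud(c):
    K=c["mtx"]; V=np.array(c["view"]); h,w=c["z_map"].shape
    u,v=np.meshgrid(np.arange(w),np.arange(h))
    p=np.stack([u,v,np.ones_like(u)],-1)@np.linalg.inv(K).T
    p=p*np.array([1,-1,-1])*c["z_map"][...,None]
    return (p-V[:3,3])@V[:3,:3]
def save(n,img): cv2.imwrite("pics/"+n,img[...,::-1])
E
python3 - <<'E'
from h import *
print(read_state())
for n in("top","side"):
    c=grab(n); save(n+"0.png",c["image"]); np.savez(n+"0.npz",**c)
    print(n,c["mtx"],c["view"],[k for k in c])
E
```

```text
pics
{'time': 0.0, 'joint_positions': array([ 1.31039634,  0.33288274, -0.06472621,  1.46092163,  0.02162859,
        1.34986128, -0.08851894]), 'joint_vel': array([-0.00015489, -0.00133943, -0.00085899, -0.00100212,  0.00071015,
       -0.00134247,  0.0001156 ]), 'joint_torque': array([-7.48496177e-06, -6.23255253e+01,  2.46995600e-02, -3.89900386e+01,
       -6.13766955e-02,  4.00771899e-02,  1.29572954e-04]), 'ee_pos': array([ 0.14713075, -0.60701347,  0.18975664]), 'eef_rot': array([ 9.92937545e-01,  1.18636245e-01, -1.21562240e-04, -6.77313730e-04]), 'ft_force': array([ 0.1973722 , -0.4992059 ,  0.88156819]), 'torque': array([ 0.0274385 , -0.00102919, -0.02944134]), 'grip_force': 0.0, 'width': 0.08705463793282427}
top [[468.73942537   0.         284.51124648]
 [  0.         468.73942537 217.13381162]
 [  0.           0.           1.        ]] [[ 0.02748836 -0.99962102  0.00148719 -0.01754946]
 [ 0.98971751  0.02742488  0.14038208 -0.55045449]
 [-0.14036967 -0.00238698  0.99009629 -1.46376583]
 [ 0.          0.          0.          1.        ]] ['image', 'z_map', 'mtx', 'view']
side [[441.95733814   0.         276.69497748]
 [  0.         441.95733814 204.00063619]
 [  0.           0.           1.        ]] [[ 0.8697998  -0.49340289 -0.0013752  -0.50929441]
 [ 0.324526    0.56998975  0.75484738 -0.22123264]
 [-0.37166003 -0.65701239  0.65589904 -0.96660706]
 [ 0.          0.          0.          1.        ]] ['image', 'z_map', 'mtx', 'view']
```

View pics/top0.png

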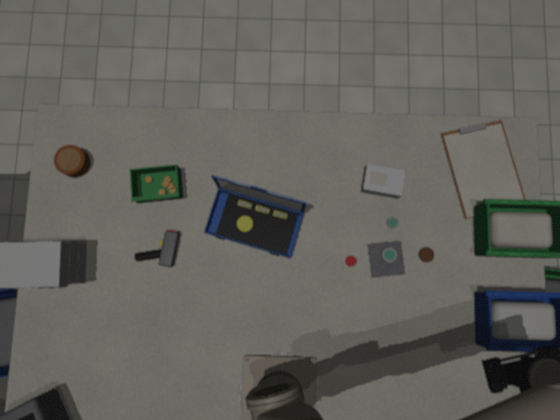

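View pics/side0.png

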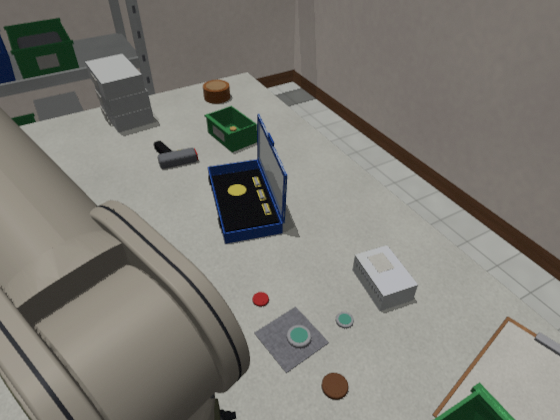

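The disc candidates in the top view are:
- green on the mat at (390,255)
- smaller green at (392,222)
- red at (351,261)
- brown at (426,255)

I choose the larger green one, on the mat.

```bash
python3 - <<'E'
from h import *
T=dict(np.load("top0.npz")); S=dict(np.load("side0.npz"))
def hsv(c): return cv2.cvtColor(c["image"],cv2.COLOR_RGB2HSV)
for nm,c,box in(("top",T,(330,200,450,290)),("side",S,(240,270,380,410))):
    P=cloud(c);H=hsv(c)
    g=((H[...,0]>65)&(H[...,0]<95)&(H[...,1]>70)).astype(np.uint8)
    b=np.zeros_like(g);b[box[1]:box[3],box[0]:box[2]]=1
    n,l,st,ce=cv2.connectedComponentsWithStats(g*b)
    for i in range(1,n):
        if st[i,4]>15:
            print(nm,"green",ce[i],st[i],onz(c,*ce[i],0.013),"depthmed",np.median(P[l==i],0))
    y=((H[...,0]>22)&(H[...,0]<35)&(H[...,1]>120)).astype(np.uint8)
    n,l,st,ce=cv2.connectedComponentsWithStats(y)
    for i in range(1,n):
        if st[i,4]>60: print(nm,"yellow",ce[i],st[i],onz(c,*ce[i],0.025),np.median(P[l==i],0))
    bl=(H[...,0]>105)&(H[...,0]<130)&(H[...,1]>120)
    near=(np.linalg.norm(P[...,:2]-np.median(P[y>0],0)[:2],axis=-1)<0.3)
    for lo,hi in((.03,.042),):
        m=bl&near&(P[...,2]>lo)&(P[...,2]<hi)
        q=P[m][:,:2].astype(np.float32)
        r=cv2.minAreaRect(q*1000); print(nm,"rim",m.sum(),r,cv2.boxPoints(r).round(1).tolist(), np.median(P[m][:,2]))
    m=near&(H[...,2]<60)&(P[...,2]>.022)&(P[...,2]<.034)
    r=cv2.minAreaRect(P[m][:,:2].astype(np.float32)*1000); print("black",m.sum(),r,cv2.boxPoints(r).round(1).tolist(),np.median(P[m][:,2]))
    m=bl&near&(P[...,2]>.06);print("lid top",P[m].max(0),P[m].min(0))
a=cv2.resize(T["image"][190:290,330:450],None,fx=4,fy=4,interpolation=3)
b=cv2.resize(T["image"][165:265,195:315],None,fx=4,fy=4,interpolation=3)
save("crop.png",np.clip(np.vstack([a,b])[:,:]*1.5,0,255).astype(np.uint8)[::1][:800].repeat(1,0) if 0 else np.clip(np.hstack([a,b])[:, :960]*1.0,0,255).astype(np.uint8)[:, 80:880])
E
```

```text
top green [392.38095238 222.04761905] [389 219   8   7  42] [ 0.54796509 -0.35399838  0.013     ] depthmed [ 0.54887305 -0.35448657  0.00799656]
top green [389.22368421 254.30263158] [385 250  10  10  76] [ 0.44268512 -0.34330757  0.013     ] depthmed [ 0.44365566 -0.34286944  0.01345632]
top yellow [244.4057971  223.16908213] [237 215  16  17 207] [0.5294281  0.12659543 0.025     ] [0.52957617 0.12688373 0.0258167 ]
top rim 200 ((531.5697631835938, 95.73800659179688), (284.4112548828125, 149.2857666015625), 75.18004608154297) [[423.0, -22.600000381469727], [567.4000244140625, -60.79999923706055], [640.0999755859375, 214.10000610351562], [495.79998779296875, 252.3000030517578]] 0.036186048019894376
black 2595 ((495.6743469238281, 210.79412841796875), (453.8529052734375, 303.5926818847656), 70.56380462646484) [[277.0, 47.29999923706055], [563.2999877929688, -53.70000076293945], [714.2999877929688, 374.29998779296875], [428.0, 475.29998779296875]] 0.02857180228925309
lid top [0.64545137 0.20985257 1.52656916] [ 0.33980853 -0.06096346  0.06474579]
side green [344.51 318.59] [339 314  12
[... 273 characters left out ...]
      ] [227 184  20  12 198] [0.52826952 0.12497874 0.025     ] [0.52896134 0.12720182 0.02322232]
side rim 456 ((529.7757568359375, 94.59932708740234), (296.077392578125, 151.7881317138672), 75.44190216064453) [[419.1000061035156, -29.600000381469727], [566.0, -67.80000305175781], [640.4000244140625, 218.8000030517578], [493.5, 257.0]] 0.033248655420928835
black 2994 ((496.9864501953125, 179.67788696289062), (440.69451904296875, 312.0074157714844), 74.38855743408203) [[287.3999938964844, 9.399999618530273], [587.9000244140625, -74.5], [706.5, 349.8999938964844], [406.0, 433.8999938964844]] 0.025711539791427027
lid top [0.64153373 0.2123932  0.19856972] [ 0.56528129 -0.06867248  0.06261934]
```

View pics/crop.png

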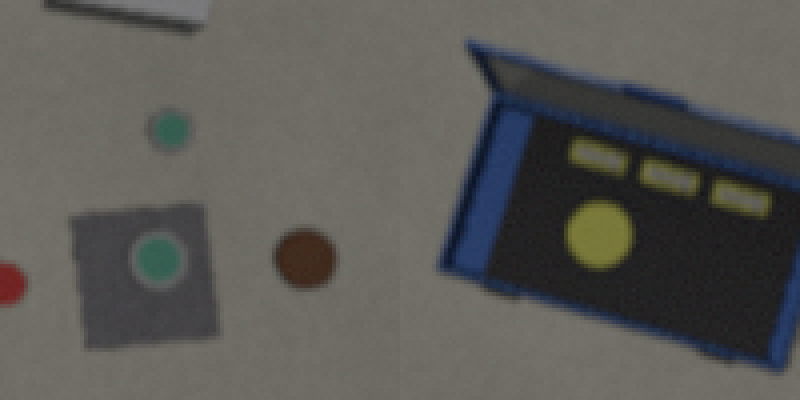

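The crop shows the larger green disc in a grey ring on the mat, with the smaller one off it. I measure the disc at world (0.442, -0.344) with its top at 0.013. The case centre is about (0.531, 0.095) with yaw about -0.257. The pocket is at world (0.529, 0.126), which is case (-10, +30) and fits the given span. Moving above the disc.

Call:
step_arm:
  delta_pos:
    - [0.9,0.8,0]
    - [0.9,0.8,0]
    - [0.9,0.8,0]
    - [0.9,0.8,0]
    - [0.9,0.8,0]
    - [0.9,0.8,0]
    - [0.9,0.8,0]
    - [0.9,0.8,0]
    - [0.9,0.8,0]
    - [0.9,0.8,0]
    - [0.9,0.8,0]
    - [0.9,0.8,0]
  turn: [-0.34,-0.34,-0.34,-0.34,-0.34,-0.34,-0.34,-0.34,-0.34,-0.34,-0.34,-0.34]
  grip: 0.1
  newtons: 8

```text
time: 1.3
ee_pos: [0.4179, -0.3664, 0.1903]
eef_rot: [0.992, -0.126, -0.0, -0.0]
ft_force: [0.8, -0.7, -1.0]
width: 0.0781
grip_force: 0.0
```

Call:
step_arm:
  delta_pos:
    - [0.5,0.45,-1]
    - [0.48,0.45,-1]
    - [0,0,-1]
    - [0,0,-1]
    - [0,0,-0.8]
    - [0,0,0]
    - [0,0,0]
  turn: [0,0,0,0,-0.03,0,0]

```text
time: 2.0
ee_pos: [0.4417, -0.3449, 0.0708]
eef_rot: [0.992, -0.127, -0.0, -0.0]
ft_force: [0.0, -0.1, -0.4]
width: 0.0782
grip_force: 0.0
```

```bash
python3 - <<'E'
from h import *
s=read_state();print(s["ee_pos"],s["eef_rot"],s["ft_force"])
c=grab("side");a=c["image"][250:410,200:400];save("near1.png",cv2.resize(a,None,fx=4,fy=4)[:600])
E
```

```text
[ 0.44170966 -0.34487813  0.07083979] [ 9.91863837e-01 -1.27303078e-01 -1.97884773e-04 -1.26912821e-04] [ 0.01550346 -0.10224155 -0.36085914]
```

View pics/near1.png

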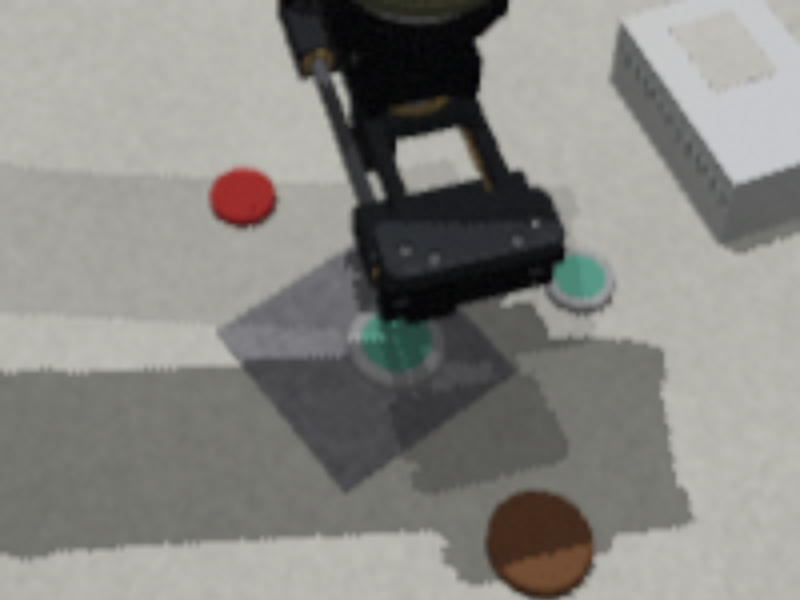

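The gripper straddles the big green disc (view centre, about (395,340) in the crop). Descending.

Call:
step_arm:
  delta_pos:
    - [0,0,-0.8]
    - [0,0,-0.8]
    - [0,0,-0.6]
    - [0,0,-0.31]
    - [0,0,0]
    - [0,0,0]
  turn: [0,0,0,0,0,0]

```text
time: 2.65
ee_pos: [0.4423, -0.3453, 0.0086]
eef_rot: [0.992, -0.127, 0.0, 0.0]
ft_force: [-0.5, 0.7, 0.0]
width: 0.0781
grip_force: 0.0
```

Call:
step_arm:
  delta_pos:
    - [0,0,0]
    - [0,0,0]
    - [0,0,0]
    - [0,0,0]
    - [0,0,0]
    - [0,0,0]
    - [0,0,0]
    - [0,0,0]
  turn: [0,0,0,0,0,0,0,0]
  grip: 1
  newtons: 8

```text
time: 3.45
ee_pos: [0.4417, -0.3449, 0.0078]
eef_rot: [0.992, -0.127, 0.0, 0.0]
ft_force: [0.0, 1.5, -0.1]
width: 0.0222
grip_force: 0.0
```

```bash
python3 - <<'E'
from h import *
s=read_state();print(s["width"],s["ee_pos"])
c=grab("side");a=c["image"][250:410,200:400];save("near2.png",cv2.resize(a,None,fx=4,fy=4)[:600])
E
```

```text
0.022205652975352735 [ 0.4417494  -0.34494654  0.0078148 ]
```

View pics/near2.png

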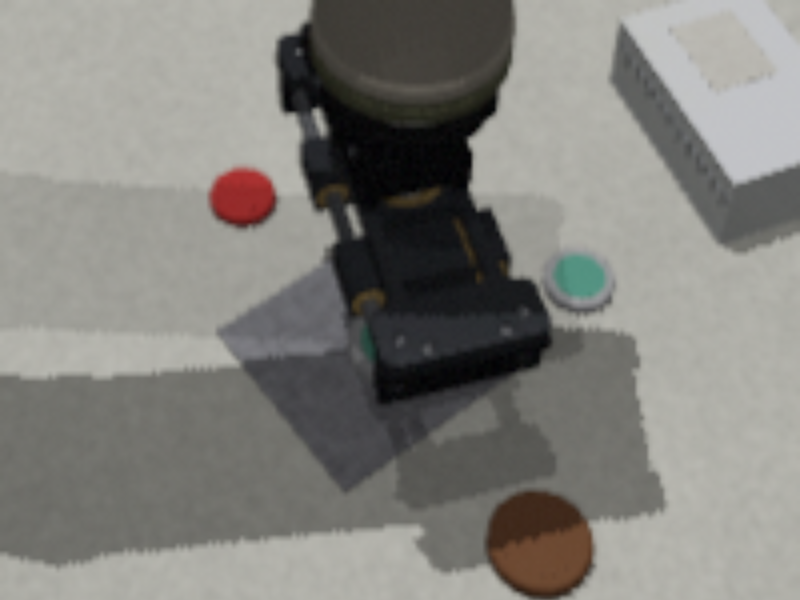

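```bash
python3 - <<'E'
from h import *
s=read_state();p=s["ee_pos"]
for n,z0 in(("top","top0.npz"),("side","side0.npz")):
    c=grab(n);q=np.r_[p,1];x=c["view"]@q; k=c["mtx"]@np.array([x[0],-x[1],-x[2]]);print(n,"tcp px",k[:2]/k[2])
    H=cv2.cvtColor(c["image"],cv2.COLOR_RGB2HSV);g=((H[...,0]>65)&(H[...,0]<95)&(H[...,1]>70)).astype(np.uint8)
    g[:200]=0;g[:,:280]=0;g[:,420:]=0
    N,l,st,ce=cv2.connectedComponentsWithStats(g)
    P=cloud(c)
    for i in range(1,N):
        if st[i,4]>5: print(ce[i],st[i],P[l==i].min(0),P[l==i].max(0))
    if n=="top": save("top2.png",cv2.resize(c["image"][190:310,310:470],None,fx=5,fy=5,interpolation=3))
E
```

```text
top tcp px [389.36517666 254.70791467]
[392.33333333 222.        ] [389 219   8   7  42] [ 0.53862711 -0.36797869  0.00053904] [ 0.5585955  -0.34418341  0.01486499]
side tcp px [298.8670691  336.03118342]
[344.51 318.59] [339 314  12  10 100] [ 0.15553071 -0.7602598   0.00231943] [ 0.56060009 -0.34308284  0.80029313]
[291.85714286 335.76190476] [290 332   5   8  21] [ 0.38215159 -0.41745938  0.00971437] [ 0.43170147 -0.33044808  0.14837219]
```

View pics/top2.png

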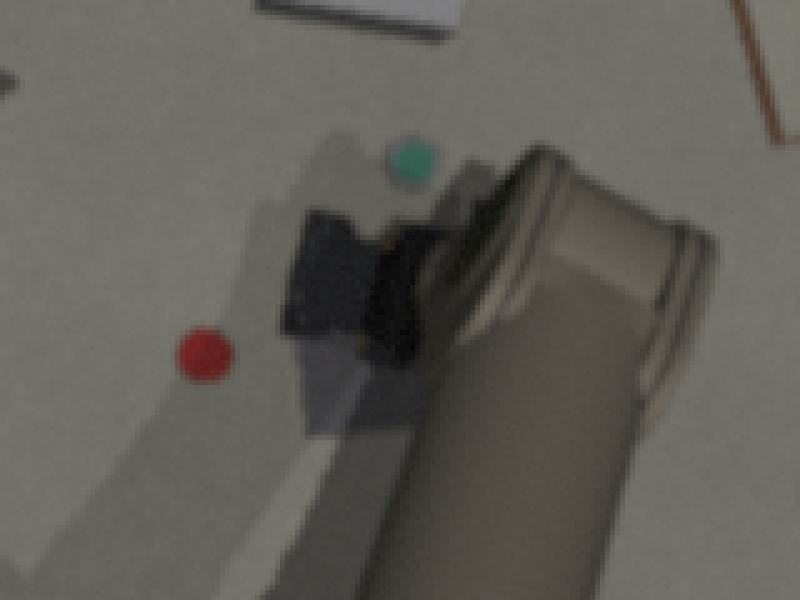

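Call:
step_arm:
  delta_pos:
    - [0,0,0]
    - [0,0,0]
    - [0,0,0]
    - [0,0,0]
  turn: [0,0,0,0]

```text
time: 4.0
ee_pos: [0.4418, -0.345, 0.0079]
eef_rot: [0.992, -0.127, 0.0, 0.0]
ft_force: [-0.0, -0.6, -0.1]
width: 0.0005
grip_force: 0.0
```

```bash
python3 - <<'E'
from h import *
c=grab("side");P=cloud(c);I=c["image"].astype(int).sum(-1)
for u in (288,292,297,300,305,315,325):
    print(u,[(v,*(P[v,u]*1000).round().astype(int),I[v,u]) for v in range(300,356,5)])
c=grab("top");P=cloud(c);m=(np.linalg.norm(P[...,:2]-[.442,-.344],axis=-1)<.09)&(P[...,2]>.015)&(P[...,2]<.2)
for v in range(230,272,3): print(v,[tuple((P[v,u]*1000).round().astype(int)) for u in range(366,400,5)])
E
```

```text
288 [(300, np.int64(413), np.int64(-346), np.int64(147), np.int64(53)), (305, np.int64(414), np.int64(-345), np.int64(132), np.int64(51)), (310, np.int64(409), np.int64(-354), np.int64(130), np.int64(78)), (315, np.int64(403), np.int64(-364), np.int64(131), np.int64(82)), (320, np.int64(399), np.int64(-371), np.int64(128), np.int64(153)), (325, np.int64(438), np.int64(-308), np.int64(1), np.int64(154)), (330, np.int64(429), np.int64(-323), np.int64(9), np.int64(247)), (335, np.int64(423), np.int64(-334), np.int64(11), np.int64(225)), (340, np.int64(417), np.int64(-344), np.int64(11), np.int64(217)), (345, np.int64(415), np.int64(-347), np.int64(-1), np.int64(211)), (350, np.int64(409), np.int64(-358), np.int64(1), np.int64(219)), (355, np.int64(402), np.int64(-368), np.int64(4), np.int64(212))]
292 [(300, np.int64(415), np.int64(-356), np.int64(158), np.int64(24)), (305, np.int64(413), np.int64(-359), np.int64(149), np.int64(78)), (310, np.int64(407), np.int64(-370), np.int64(151), np.int64(58)), (315, np.int64(408), np.int64(-369), np.int64(134), np.int64(72)), (320, np.int64(406), 
[... 8570 characters left out ...]
t64(394), np.int64(-265), np.int64(433))]
266 [(np.int64(403), np.int64(-270), np.int64(4)), (np.int64(404), np.int64(-285), np.int64(8)), (np.int64(404), np.int64(-303), np.int64(2)), (np.int64(405), np.int64(-319), np.int64(4)), (np.int64(406), np.int64(-337), np.int64(-5)), (np.int64(406), np.int64(-351), np.int64(2)), (np.int64(387), np.int64(-264), np.int64(437))]
269 [(np.int64(394), np.int64(-271), np.int64(1)), (np.int64(394), np.int64(-287), np.int64(3)), (np.int64(395), np.int64(-303), np.int64(3)), (np.int64(395), np.int64(-318), np.int64(6)), (np.int64(396), np.int64(-334), np.int64(5)), (np.int64(396), np.int64(-350), np.int64(6)), (np.int64(379), np.int64(-258), np.int64(464))]
```

The fingers closed over the disc without touching it, so the real tips are above the disc. I'll find their height by touch.

Call:
step_arm:
  delta_pos:
    - [0,0,-0.04]
    - [0,0,-0.04]
    - [0,0,0]
  turn: [0,0,0]

```text
time: 4.4
ee_pos: [0.4416, -0.3449, 0.0056]
eef_rot: [0.992, -0.127, -0.0, -0.0]
ft_force: [-0.3, -0.8, -1.0]
width: 0.0001
grip_force: 0.0
```

Call:
step_arm:
  delta_pos:
    - [0,0,-0.06]
    - [0,0,-0.06]
    - [0,0,0]
  turn: [0,0,0]

```text
time: 4.7
ee_pos: [0.4416, -0.3448, 0.0026]
eef_rot: [0.992, -0.127, -0.0, -0.0]
ft_force: [0.1, 0.2, -0.4]
width: 0.0002
grip_force: 0.0
```

Call:
step_arm:
  delta_pos:
    - [0,0,-0.1]
    - [0,0,-0.1]
    - [0,0,0]
  turn: [0,0,0]

```text
time: 5.0
ee_pos: [0.4415, -0.3448, -0.0027]
eef_rot: [0.992, -0.127, -0.0, -0.0]
ft_force: [-0.3, 0.2, -0.6]
width: -0.0
grip_force: 0.0
```

Call:
step_arm:
  delta_pos:
    - [0,0,-0.1]
    - [0,0,-0.1]
    - [0,0,0]
  turn: [0,0,0]

```text
time: 5.3
ee_pos: [0.4415, -0.3448, -0.0076]
eef_rot: [0.992, -0.127, -0.0, -0.0]
ft_force: [-0.6, -0.2, -0.5]
width: 0.0009
grip_force: 0.0
```

Call:
step_arm:
  delta_pos:
    - [0,0,-0.1]
    - [0,0,-0.1]
    - [0,0,0]
  turn: [0,0,0]

```text
time: 5.6
ee_pos: [0.4415, -0.3448, -0.0126]
eef_rot: [0.992, -0.127, -0.0, -0.0]
ft_force: [-0.6, -0.4, 0.5]
width: 0.0007
grip_force: 0.0
```

```bash
python3 - <<'E'
from h import *
s=read_state();print(s["ee_pos"],s["eef_rot"],s["ft_force"],s["joint_positions"])
c=grab("side");P=cloud(c)
m=(np.abs(P[...,0]-.44)<.13)&(np.abs(P[...,1]+.345)<.13)&(P[...,2]>.02)&(P[...,2]<.3)
Q=P[m]; a=np.array([.254,.967]);b=np.array([.967,-.254]);d=Q[:,:2]-s["ee_pos"][:2]
al=d@a;be=d@b
for lo in np.arange(-.11,.11,.02):
    k=(al>lo)&(al<lo+.02)
    if k.sum()>5: print(round(lo,2),k.sum(),np.percentile(Q[k,2],[1,5,50,95]).round(3),np.percentile(be[k],[2,98]).round(3))
E
```

```text
[ 0.44150313 -0.34475299 -0.01261541] [ 9.91858052e-01 -1.27347988e-01 -2.83614897e-04 -1.18840774e-04] [-0.58769659 -0.36937599  0.52395722] [ 0.80035321  0.40916914 -0.25947517  1.82675666  0.12843426  0.92255284
 -1.34260991]
-0.11 320 [0.111 0.112 0.127 0.132] [-0.038  0.032]
-0.09 612 [0.089 0.091 0.13  0.132] [-0.039  0.033]
-0.07 169 [0.102 0.112 0.13  0.132] [-0.034  0.025]
-0.05 1687 [0.093 0.103 0.239 0.294] [-0.034  0.025]
-0.03 1319 [0.054 0.11  0.153 0.288] [-0.041  0.033]
-0.01 321 [0.041 0.099 0.148 0.287] [-0.044  0.034]
0.01 107 [0.094 0.099 0.111 0.187] [-0.042 -0.026]
0.03 48 [0.101 0.102 0.11  0.188] [-0.04  -0.028]
0.05 68 [0.101 0.103 0.12  0.131] [-0.038 -0.027]
0.07 95 [0.089 0.092 0.123 0.131] [-0.04  -0.025]
0.09 8 [0.127 0.128 0.13  0.13 ] [-0.037 -0.027]
```

Body bottom is 0.102 above the reported TCP, where the spec gives 0.070, so the tips look about 30 mm higher than reported. I'll confirm by touch.

Call:
step_arm:
  delta_pos:
    - [0,0,-0.08]
    - [0,0,-0.08]
    - [0,0,0]
  turn: [0,0,0]

```text
time: 5.95
ee_pos: [0.4416, -0.3448, -0.0165]
eef_rot: [0.992, -0.127, -0.0, -0.0]
ft_force: [0.4, -0.3, -0.2]
width: 0.0004
grip_force: 0.0
```

Call:
step_arm:
  delta_pos:
    - [0,0,-0.06]
    - [0,0,0]
  turn: [0,0]

```text
time: 6.15
ee_pos: [0.4417, -0.3449, -0.0178]
eef_rot: [0.992, -0.127, -0.0, -0.0]
ft_force: [0.4, -0.2, 0.1]
width: 0.0006
grip_force: 0.0
```

Call:
step_arm:
  delta_pos:
    - [0,0,-0.05]
    - [0,0,0]
  turn: [0,0]

```text
time: 6.35
ee_pos: [0.4419, -0.345, -0.0185]
eef_rot: [0.992, -0.127, 0.0, 0.0]
ft_force: [-1.4, 1.5, 4.7]
width: 0.0004
grip_force: 2.7
```

Call:
step_arm:
  delta_pos:
    - [0,0,-0.05]
    - [0,0,0]
  turn: [0,0]

```text
time: 6.55
ee_pos: [0.4419, -0.3451, -0.0186]
eef_rot: [0.992, -0.127, 0.0, 0.0]
ft_force: [-7.7, 4.4, 19.2]
width: 0.0003
grip_force: 9.5
```

Call:
step_arm:
  delta_pos:
    - [0,0,-0.05]
    - [0,0,0]
  turn: [0,0]

```text
time: 6.75
ee_pos: [0.4419, -0.3451, -0.0187]
eef_rot: [0.992, -0.127, -0.0, 0.0]
ft_force: [-12.0, 8.1, 32.7]
width: 0.0005
grip_force: 16.4
```

Contact came at ee z -0.0185 with the disc top at 0.013, so the tips are 31.5 mm above the reported z. Stiffness is about 12 N/mm. Lifting, opening and re-grasping lower.

Call:
step_arm:
  delta_pos:
    - [0,0,0.6]
    - [0,0,0.6]
    - [0,0,0]
    - [0,0,0]
    - [0,0,0]
    - [0,0,0]
    - [0,0,0]
    - [0,0,0]
    - [0,0,0]
    - [0,0,0]
    - [0,0,0]
  turn: [0,0,0,0,0,0,0,0,0,0,0]
  grip: 0.2

```text
time: 7.85
ee_pos: [0.4417, -0.3449, 0.0086]
eef_rot: [0.992, -0.127, -0.0, 0.0]
ft_force: [0.5, -0.2, -0.8]
width: 0.069
grip_force: 0.0
```

Call:
step_arm:
  delta_pos:
    - [0,0,-0.5]
    - [0,0,-0.5]
    - [0,0,-0.25]
    - [0,0,0]
    - [0,0,0]
  turn: [0,0,0,0,0]

```text
time: 8.35
ee_pos: [0.4417, -0.3448, -0.0229]
eef_rot: [0.992, -0.127, -0.0, -0.0]
ft_force: [-0.3, -0.1, 0.6]
width: 0.0695
grip_force: 0.0
```

Call:
step_arm:
  delta_pos:
    - [0,0,-0.03]
    - [0,0,0]
    - [0,0,0]
    - [0,0,0]
    - [0,0,0]
    - [0,0,0]
    - [0,0,0]
  turn: [0,0,0,0,0,0,0]
  grip: 1
  newtons: 8

```text
time: 9.05
ee_pos: [0.4419, -0.345, -0.0232]
eef_rot: [0.992, -0.127, 0.0, 0.0]
ft_force: [0.0, 1.0, 3.3]
width: 0.0487
grip_force: 8.0
```

Call:
step_arm:
  delta_pos:
    - [0,0,0.4]
    - [0,0,0.8]
    - [0,0,1]
    - [0,0,1]
    - [0,0,0.8]
    - [0,0,0]
    - [0,0,0]
  turn: [0,0,0,0,0,0,0]

```text
time: 9.75
ee_pos: [0.4416, -0.345, 0.0766]
eef_rot: [0.992, -0.127, 0.0, 0.0]
ft_force: [-0.2, -1.0, -0.4]
width: 0.0489
grip_force: 8.0
```

Call:
step_arm:
  delta_pos:
    - [0.15,0.8,0]
    - [0.17,1,0]
    - [0.17,1,0]
    - [0.17,1,0]
    - [0.17,1,0]
    - [0.17,1,0]
    - [0.17,1,0]
    - [0.17,1,0]
    - [0.17,1,0]
    - [0.17,1,0]
    - [0.17,1,0]
    - [0.17,1,0]
  turn: [0,0,0,0,0,0,0,0,0,0,0,0]

```text
time: 10.95
ee_pos: [0.4913, -0.0488, 0.0753]
eef_rot: [0.992, -0.127, -0.001, -0.0]
ft_force: [-0.0, 0.7, -0.2]
width: 0.0488
grip_force: 8.0
```

Call:
step_arm:
  delta_pos:
    - [0.17,1,0]
    - [0.17,1,0]
    - [0.17,1,0]
    - [0.17,0.8,0]
    - [0.17,0.6,0]
    - [0,0,0]
    - [0,0,0]
  turn: [0,0,0,0,0,0,0]

```text
time: 11.65
ee_pos: [0.5127, 0.0596, 0.0756]
eef_rot: [0.992, -0.127, -0.001, 0.0]
ft_force: [0.9, 0.7, -1.1]
width: 0.0485
grip_force: 8.0
```

```bash
python3 - <<'E'
from h import *
s=read_state();print(s["ee_pos"],s["eef_rot"],s["ft_force"],s["width"])
c=grab("side");save("near3.png",cv2.resize(c["image"][70:270,150:350],None,fx=3,fy=3))
E
```

```text
[0.51269846 0.05961041 0.07555944] [ 9.91883020e-01 -1.27150060e-01 -9.35898133e-04  2.46307918e-04] [ 0.92544048  0.68388957 -1.10623261] 0.04851413457953478
```

View pics/near3.png

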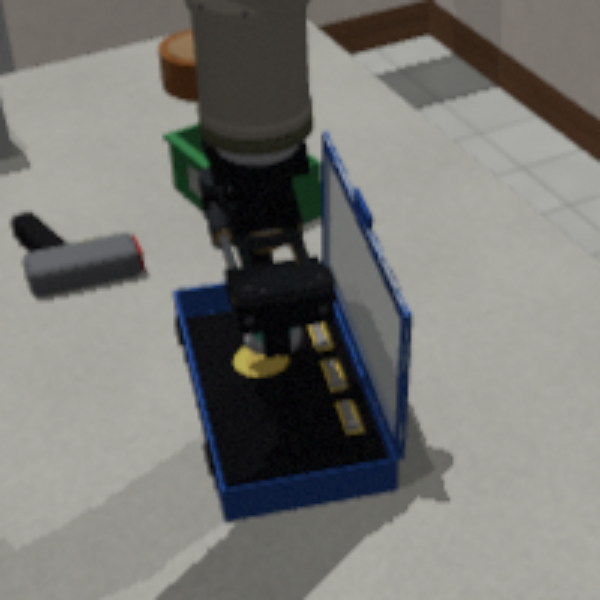

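The disc is held at about (265,340) in the crop, over the plate on the near side of the yellow pocket. Lowering by feel.

Call:
step_arm:
  delta_pos:
    - [-0.04,0.01,-0.6]
    - [0,0,-0.8]
    - [0,0,-0.7]
    - [0,0,-0.4]
    - [0,0,-0.2]
    - [0,0,0]
    - [0,0,0]
  turn: [0,0,0,0,0,0,0]

```text
time: 12.4
ee_pos: [0.5129, 0.0602, 0.0097]
eef_rot: [0.992, -0.127, 0.0, -0.0]
ft_force: [-0.2, 0.3, -1.0]
width: 0.0488
grip_force: 8.0
```

Call:
step_arm:
  delta_pos:
    - [0,0,-0.08]
    - [0,0,-0.08]
    - [0,0,0]
    - [0,0,0]
  turn: [0,0,0,0]

```text
time: 12.8
ee_pos: [0.5125, 0.0603, 0.0051]
eef_rot: [0.992, -0.127, 0.0, 0.0]
ft_force: [0.1, -0.1, -1.4]
width: 0.0493
grip_force: 8.0
```

Call:
step_arm:
  delta_pos:
    - [0,0,-0.05]
    - [0,0,-0.04]
    - [0,0,0]
  turn: [0,0,0]

```text
time: 13.1
ee_pos: [0.5124, 0.0603, 0.0026]
eef_rot: [0.992, -0.127, -0.0, 0.0]
ft_force: [0.1, -0.0, -0.8]
width: 0.0491
grip_force: 8.0
```

Call:
step_arm:
  delta_pos:
    - [0,0,-0.03]
    - [0,0,0]
  turn: [0,0]

```text
time: 13.3
ee_pos: [0.5124, 0.0603, 0.002]
eef_rot: [0.992, -0.127, -0.0, 0.0]
ft_force: [-0.1, -1.1, -1.4]
width: 0.0493
grip_force: 8.0
```

Call:
step_arm:
  delta_pos:
    - [0,0,-0.03]
    - [0,0,0]
  turn: [0,0]

```text
time: 13.5
ee_pos: [0.5126, 0.0603, 0.0017]
eef_rot: [0.992, -0.127, 0.0, 0.0]
ft_force: [-2.5, -0.3, 3.6]
width: 0.0489
grip_force: 8.0
```

Call:
step_arm:
  delta_pos:
    - [0,0,0]
    - [0,0,0]
    - [0,0,0]
    - [-0.03,0.01,0]
    - [0.02,0.08,0]
    - [0.04,0.155,0]
    - [0.04,0.155,0]
    - [0.04,0.155,0]
    - [0.04,0.155,0]
    - [0.02,0.08,0]
    - [0,0,0]
  turn: [0,0,0,0,0,0,0,0,0,0,0]

```text
time: 14.6
ee_pos: [0.5172, 0.0796, 0.0017]
eef_rot: [0.992, -0.128, 0.0, 0.0]
ft_force: [-0.8, -3.4, 6.0]
width: 0.0491
grip_force: 8.0
```

Call:
step_arm:
  delta_pos:
    - [0.01,0.08,0]
    - [0.04,0.155,0]
    - [0.04,0.155,0]
    - [0.04,0.155,0]
    - [0.04,0.155,0]
    - [0.04,0.155,0]
    - [0.04,0.155,0]
    - [0.04,0.155,0]
    - [0.02,0.08,0]
    - [0,0,0]
  turn: [0,0,0,0,0,0,0,0,0,0]

```text
time: 15.6
ee_pos: [0.5249, 0.1107, 0.0016]
eef_rot: [0.992, -0.128, 0.0, 0.0]
ft_force: [-0.3, -1.9, 6.3]
width: 0.0488
grip_force: 8.0
```

Call:
step_arm:
  delta_pos:
    - [0.015,0.058,0]
    - [0.015,0.058,0]
    - [0.015,0.058,0]
    - [0.015,0.058,0]
    - [0.015,0.058,0]
    - [0.015,0.058,0]
    - [0,0,0]
  turn: [0,0,0,0,0,0,0]

```text
time: 16.3
ee_pos: [0.5271, 0.119, 0.0016]
eef_rot: [0.992, -0.128, 0.0, 0.001]
ft_force: [-0.1, -3.9, 5.9]
width: 0.049
grip_force: 8.0
```

Call:
step_arm:
  delta_pos:
    - [0.01,0.039,0]
    - [0.01,0.039,0]
    - [0,0,0]
  turn: [0,0,0]

```text
time: 16.6
ee_pos: [0.5276, 0.1209, 0.0016]
eef_rot: [0.992, -0.128, 0.0, 0.001]
ft_force: [-1.1, -3.7, 5.1]
width: 0.049
grip_force: 8.0
```

Call:
step_arm:
  delta_pos:
    - [0.01,0.039,0]
    - [0.01,0.039,0]
    - [0,0,0]
  turn: [0,0,0]

```text
time: 16.9
ee_pos: [0.5279, 0.1237, 0.0013]
eef_rot: [0.992, -0.127, 0.0, 0.0]
ft_force: [-0.2, -0.5, 0.1]
width: 0.0487
grip_force: 8.0
```

Call:
step_arm:
  delta_pos:
    - [0.01,0.039,0]
    - [0,0,0]
  turn: [0,0]

```text
time: 17.1
ee_pos: [0.5276, 0.1253, 0.001]
eef_rot: [0.992, -0.127, -0.0, -0.0]
ft_force: [0.4, -0.3, -0.7]
width: 0.0492
grip_force: 8.0
```

Call:
step_arm:
  delta_pos:
    - [0.01,0.039,0]
    - [0,0,0]
  turn: [0,0]

```text
time: 17.3
ee_pos: [0.5281, 0.1261, 0.0012]
eef_rot: [0.992, -0.127, -0.0, -0.0]
ft_force: [0.0, -0.3, -0.0]
width: 0.0492
grip_force: 8.0
```

Contact force is gone: the disc is over the pocket. Lowering gently.

Call:
step_arm:
  delta_pos:
    - [0,0,-0.03]
    - [0,0,0]
  turn: [0,0]

```text
time: 17.5
ee_pos: [0.5281, 0.1257, 0.0004]
eef_rot: [0.992, -0.127, -0.0, 0.0]
ft_force: [-1.9, -0.2, -1.5]
width: 0.0488
grip_force: 8.0
```

Call:
step_arm:
  delta_pos:
    - [0,0,-0.03]
    - [0,0,0]
  turn: [0,0]

```text
time: 17.7
ee_pos: [0.5282, 0.1257, -0.0003]
eef_rot: [0.992, -0.127, -0.0, 0.0]
ft_force: [0.7, 1.1, -0.4]
width: 0.0491
grip_force: 8.0
```

Call:
step_arm:
  delta_pos:
    - [0,0,-0.03]
    - [0,0,0]
  turn: [0,0]

```text
time: 17.9
ee_pos: [0.5282, 0.1257, -0.001]
eef_rot: [0.992, -0.127, -0.0, 0.0]
ft_force: [-0.6, -0.2, -0.8]
width: 0.049
grip_force: 8.0
```

Call:
step_arm:
  delta_pos:
    - [0,0,-0.02]
    - [0,0,0]
  turn: [0,0]

```text
time: 18.1
ee_pos: [0.5283, 0.1258, -0.0013]
eef_rot: [0.992, -0.127, 0.0, 0.0]
ft_force: [-1.1, 1.0, 1.4]
width: 0.0491
grip_force: 8.0
```

Seated depth reached (3 mm below the face contact), with light floor contact. Releasing and rising.

Call:
step_arm:
  delta_pos:
    - [0,0,0]
    - [0,0,0]
    - [0,0,0]
    - [0,0,0]
    - [0,0,0.2]
    - [0,0,0.8]
    - [0,0,1]
    - [0,0,1]
    - [0,0,1]
    - [0,0,1]
    - [0,0,1]
    - [0,0,1]
  turn: [0,0,0,0,0,0,0,0,0,0,0,0]
  grip: 0.3

```text
time: 19.3
ee_pos: [0.5281, 0.1258, 0.1751]
eef_rot: [0.992, -0.127, 0.0, 0.0]
ft_force: [0.2, -0.2, -0.7]
width: 0.061
grip_force: 0.0
```

```bash
python3 - <<'E'
from h import *
s=read_state();print(s["ee_pos"],s["width"])
c=grab("side");P=cloud(c)
save("near4.png",cv2.resize(c["image"][60:260,150:350],None,fx=3,fy=3))
H=cv2.cvtColor(c["image"],cv2.COLOR_RGB2HSV);bl=(H[...,0]>105)&(H[...,0]<130)&(H[...,1]>120)
m=bl&(P[...,2]>.06)&(P[...,2]<.3)&(np.hypot(P[...,0]-.6,P[...,1]-.08)<.25)
d=P[m][:,:2]-[.5307,.0952];x=d@[.967,-.254];y=d@[.254,.967];z=P[m][:,2]
k=np.abs(x-.075)<.08
for lo in np.arange(.06,.22,.02):
    q=k&(z>lo)&(z<lo+.02)
    if q.sum()>3: print(round(lo,2),q.sum(),np.median(x[q]).round(3),y[q].min().round(3),y[q].max().round(3))
E
```

```text
[0.52811371 0.1258055  0.1750679 ] 0.06095031051695055
0.06 12 0.075 -0.145 -0.137
0.08 17 0.076 -0.148 0.141
0.1 26 0.077 -0.148 0.142
0.12 21 0.078 -0.146 0.143
0.14 7 0.078 -0.145 0.142
0.16 29 0.079 -0.148 0.129
0.18 94 0.079 -0.146 0.132
```

View pics/near4.png

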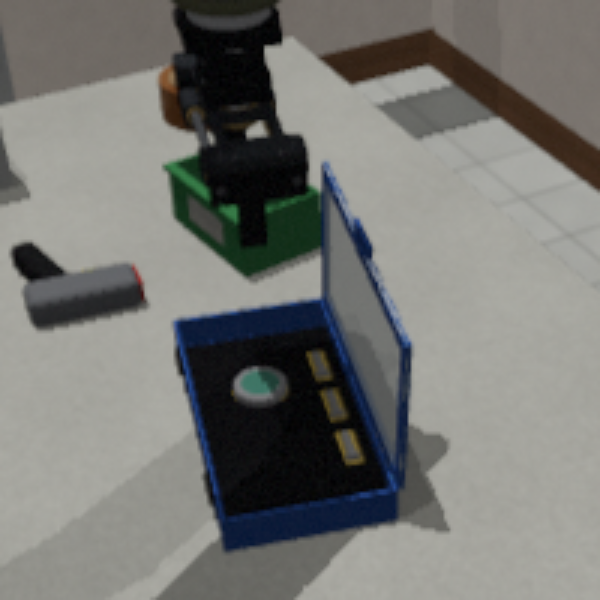

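The disc sits in the pocket at about (260,385) in the crop with no yellow showing, and the lid stands at about 1.6 rad. I'll go over and behind the lid with the fingers shut.

Call:
step_arm:
  delta_pos:
    - [0,0,1]
    - [0,0,1]
    - [0.8,-0.4,0.2]
    - [0.8,-0.4,0]
    - [0.8,-0.4,0]
    - [0.8,-0.4,0]
    - [0.8,-0.4,0]
    - [0.8,-0.4,0]
    - [0.7,-0.3,0]
    - [0,0,0]
    - [0,0,0]
  turn: [0,0,0,0,0,0,0,0,0,0,0]
  grip: 1

```text
time: 20.45
ee_pos: [0.6655, 0.0585, 0.2283]
eef_rot: [0.992, -0.127, -0.0, -0.0]
ft_force: [-0.9, 0.3, 0.5]
width: 0.0003
grip_force: 0.0
```

Call:
step_arm:
  delta_pos:
    - [0,0,-0.8]
    - [0,0,-1]
    - [0,0,-1]
    - [0,0,-0.8]
    - [0,0,-0.4]
    - [0,0,0]
  turn: [0,0,0,0,0,0]

```text
time: 21.05
ee_pos: [0.6646, 0.0585, 0.1277]
eef_rot: [0.992, -0.127, -0.001, 0.0]
ft_force: [0.1, -0.3, 0.1]
width: 0.0005
grip_force: 0.0
```

Call:
step_arm:
  delta_pos:
    - [-0.4,0.1,0]
    - [-0.4,0.1,0]
    - [-0.4,0.1,0]
    - [-0.4,0.1,0]
    - [-0.4,0.1,0]
    - [-0.4,0.1,0]
    - [-0.4,0.1,0]
    - [0,0,0]
  turn: [0,0,0,0,0,0,0,0]

```text
time: 21.85
ee_pos: [0.5944, 0.0762, 0.1287]
eef_rot: [0.992, -0.127, -0.0, 0.0]
ft_force: [-0.1, 0.5, 0.1]
width: 0.0005
grip_force: 0.0
```

Call:
step_arm:
  delta_pos:
    - [-0.4,0.11,-0.18]
    - [-0.4,0.11,-0.18]
    - [-0.4,0.11,-0.18]
    - [-0.4,0.11,-0.18]
    - [-0.36,0.1,-0.32]
    - [-0.36,0.1,-0.32]
    - [-0.36,0.1,-0.32]
    - [-0.25,0.07,-0.4]
    - [-0.25,0.07,-0.4]
    - [-0.25,0.07,-0.4]
    - [0,0,0]
  turn: [0,0,0,0,0,0,0,0,0,0,0]

```text
time: 22.95
ee_pos: [0.5083, 0.0996, 0.0549]
eef_rot: [0.992, -0.127, -0.001, 0.0]
ft_force: [-0.5, 0.1, 0.6]
width: -0.0001
grip_force: 0.0
```

Call:
step_arm:
  delta_pos:
    - [-0.18,0.05,-0.43]
    - [-0.18,0.05,-0.43]
    - [-0.06,0.02,-0.4]
    - [-0.06,0.02,-0.3]
    - [0,0,-0.1]
    - [0,0,0]
  turn: [0,0,0,0,0,0]

```text
time: 23.55
ee_pos: [0.4977, 0.103, 0.0146]
eef_rot: [0.992, -0.127, -0.0, 0.0]
ft_force: [0.3, -0.3, -0.1]
width: 0.0
grip_force: 0.0
```

Call:
step_arm:
  delta_pos:
    - [0,0,-0.06]
    - [0,0,0]
  turn: [0,0]

```text
time: 23.75
ee_pos: [0.4983, 0.103, 0.0137]
eef_rot: [0.992, -0.127, 0.0, -0.0]
ft_force: [0.4, 0.6, -0.3]
width: 0.0004
grip_force: 0.0
```

Call:
step_arm:
  delta_pos:
    - [0,0,-0.06]
    - [0,0,-0.06]
    - [0,0,0]
  turn: [0,0,0]

```text
time: 24.05
ee_pos: [0.498, 0.103, 0.0105]
eef_rot: [0.992, -0.127, -0.0, 0.0]
ft_force: [0.1, 0.2, -0.3]
width: 0.0003
grip_force: 0.0
```

Call:
step_arm:
  delta_pos:
    - [0,0,-0.05]
    - [0,0,0]
  turn: [0,0]

```text
time: 24.25
ee_pos: [0.4981, 0.103, 0.0099]
eef_rot: [0.992, -0.127, 0.0, 0.0]
ft_force: [-4.0, -1.3, 8.3]
width: 0.0001
grip_force: 4.2
```

Call:
step_arm:
  delta_pos:
    - [0,0,-0.02]
    - [0,0,0]
    - [0,0,0]
    - [0,0,0.3]
    - [0,0,0.8]
    - [0,0,1]
    - [0,0,1]
    - [0,0,1]
    - [0,0,1]
    - [0,0,0]
    - [0,0,0]
  turn: [0,0,0,0,0,0,0,0,0,0,0]

```text
time: 25.35
ee_pos: [0.4982, 0.1029, 0.1366]
eef_rot: [0.992, -0.127, 0.001, 0.0]
ft_force: [-1.1, -1.0, -0.5]
width: 0.0003
grip_force: 0.0
```

```bash
python3 - <<'E'
from h import *
s=read_state();print(s["ee_pos"],s["ft_force"])
c=grab("side");P=cloud(c)
save("fin.png",cv2.resize(c["image"][60:260,130:380],None,fx=3,fy=3))
H=cv2.cvtColor(c["image"],cv2.COLOR_RGB2HSV);bl=(H[...,0]>105)&(H[...,0]<130)&(H[...,1]>120)
d=P[...,:2]-[.5307,.0952];x=d@[.967,-.254];y=d@[.254,.967]
m=bl&(abs(y)<.15)&(P[...,2]<.1)&(P[...,2]>.03)
for lo in np.arange(-.1,.1,.02):
    q=m&(x>lo)&(x<lo+.02); print(round(lo,2),q.sum(),np.percentile(P[q][:,2],[50,95]).round(4) if q.sum() else "")
E
```

```text
[0.49822054 0.10294584 0.13662029] [-1.05127778 -0.97058295 -0.54602168]
-0.1 29 [0.0381 0.0414]
-0.08 364 [0.0394 0.0418]
-0.06 56 [0.039  0.0423]
-0.04 58 [0.0386 0.0416]
-0.02 55 [0.0387 0.0414]
0.0 56 [0.0386 0.0419]
0.02 55 [0.0385 0.0405]
0.04 55 [0.0391 0.0411]
0.06 260 [0.0392 0.0421]
0.08 0
```

View pics/fin.png

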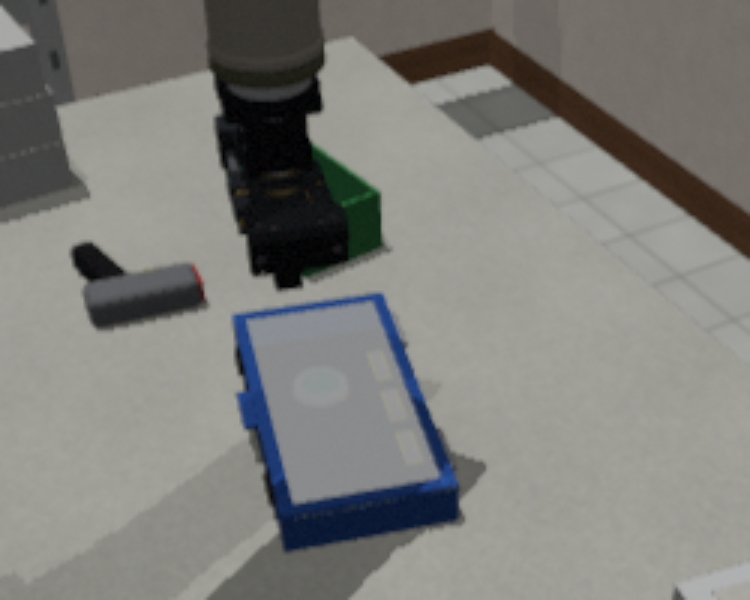

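The lid is shut flat: its height is about 0.039 from hinge to free edge. The disc shows through it at about (320,385), and the gripper is clear. Handing in.

```bash
python3 -c "
from bench import *
print(close_job())"
```

```text
the job is handed in; nothing more can be done
None
```

The disc is seated flat in the pocket and the case lid is shut; I never moved the arm near the carton, bin or scanner, and the job was handed in at about 25 s, with no verdict returned.

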